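# Secure the workpiece and hold the tilting table at the marked angle

### The arm

A 7-joint arm with a two-finger parallel gripper is mounted at the origin on the work surface; the furniture and walls round the work are solid. World frame = base frame: x ahead of the robot, y to its left, z up, the work surface at z = 0. Lengths are in m, angles in rad, forces in N, time in s.
With the tool pointing down it reaches from about 0.35 to 0.9 m from the base axis. Payload 8.1 kg.
Tool frame: the origin (TCP) lies midway between the tips of the shut fingers; the grasp point (between the pads) lies pinch_z behind it (pinch_z is the distance from the TCP to the grasp point, in m); z points along the fingers, y is the line along which they close (so a half turn about z gives the same grasp; the last joint's range is limited). The gripper opens to 85 mm and grips with 20 to 120 N. Pads are 22 mm wide; open, the fingers measure 114 mm over their backs; the gripper's body (76 mm by 85 mm) begins 54 mm behind the grasp point. The pads swing forward as they close: fully open they stand 13 mm farther back than shut.
Start: joints at [-1.415, 0.434, 0.025, 1.573, -0.012, 1.134, -0.075], TCP at [0.16, 0.604, 0.231] pointing down, gripper open.
Joint ranges: [-2.62, 2.62], [-0.44, 2.09], [-1.27, 1.32], [0.08, 2.57], [-1.32, 4.46], [0.12, 2], [-2.74, 2.74]. Speed limits (rad/s): [2.22, 2.22, 3.01, 3.01, 3.14, 3.14, 3.14].

### API

Orientations are given as [roll, pitch, yaw] about the fixed x, y, z axes, in that order (R = Rz(yaw) Ry(pitch) Rx(roll)).
In Python, from rig import * gives the robot as it stands.
- The arm moves only by the shell command python3 -m jog 'ROWS' [OPENING] [FORCE]. ROWS is text: rows parted by semicolons, each of 4 numbers parted by spaces: the shift along the tool's x, y, z in units of 40 mm (1.0 is 40 mm), then the turn about the tool's z in units of 5 degrees (1.0 is 5 degrees). A call has 1 to 20 rows; each row is the pose to reach, as a shift and turn from the pose commanded when the call began, along the tool's axes at that moment; what a row does not reach only later rows make up. A row lasts 1/12 s, in which the tool goes at most 41.7 mm and 7.16 degrees, less where a joint would pass 70% of its speed; a pose out of reach is approached as far as the arm can. A call with a gripper value outside its range is refused whole. OPENING is the finger opening in mm, from 0 to 85.4, set as the call begins (- or left out, the last holds). The fingers move at their own pace and stop on an object; FORCE is the grip in N (left out, the last holds). Time passes only in rows, so rows that repeat a pose let the fingers close. It gives the time, the measured TCP pose, the force, the opening and the grip force at its end, in the units of the state.
- get_obs(): the state, without advancing time (a new reading comes with each control period).
- grab_frame(name): name is "side" or "top" or "wrist"; returns a dict with "frame" (400x640x3 uint8, red, green, blue), "range_z" (400x640 float32, m along the optical axis (not along the pixel's ray), 0 where there is no reading), "vertical_fov" (degrees; the focal length in pixels is half the picture's height over the tangent of half this angle, whatever the lens; pixels are square), "cx", "cy" (the principal point, pixels), "R" (3x3) and "t" (3): a world point X has camera coordinates R X + t; the wrist camera has in their place "tool_from_camera" (4x4, takes a point from camera to tool coordinates, whose origin is the TCP and whose axes are the flange's). Camera axes: x right, y down, z forward; pixel columns grow to the right and rows downward; lengths in m; the calibration is good to about 2 mm. The wrist camera is an equidistant fisheye: a pixel r from the principal point sees the ray r / f radians off the axis. A picture is of the moment at which its call begins: read the wrist's pose just before it.
- hand_in(): hands the job in; it is judged then, once.
The state is a dict: "time": time; "joint_positions": joint angles; "dq": joint speeds; "joint_efforts": joint torques, N m; "ee_pos": TCP position; "tcp_rot": TCP orientation; "contact_force": force on the tool from outside, world axes, zero at the start; "moment": the same for the moment, N m; "grip_width": finger opening in m; "grasp_force": force on a finger pad.
Only numpy, scipy, OpenCV 4.12 (cv2) and the standard library are available. Lean on these libraries where they do the work, as an engineer would, in place of code of your own. Each camera call takes 0.05 s, during which the arm holds its last target. There are 200 camera calls.

### The job

The offcut on the tilting drilling jig is about to be drilled at an angle: first, with the table still lying flat, turn the brass turnbutton square across the edge of the offcut so that it is held down, then take the table by its pull bar and swing it up until the yellow pointer stands at the middle of the red marker tab on the protractor arc. Finish while holding the table still at that angle by its bar (it falls shut if let go; a colleague will then tighten the lock knob), and leave the red tab and the tin, cup and tape measure round the jig where they are.

Things in the scene. Friction and masses are not known exactly. Their poses are not given: they have to be found in the camera images.
- jig: Shop-made tilting jig fixed to the bench: plywood base 270 x 250 x 18 mm, protractor arc on its near side, black lock knob on the far end of the hinge pin. Origin: centre of the base's underside, on the bench. z up; y from the hinge towards the pull bar; x parallel to the hinge axis, from arc to lock knob. The hinge axis lies at y = -100 mm, z = 55 mm of this frame.
- tilt_table: Hinged plywood table, 216 (along hinge) x 200 x 15 mm, 0.55 kg. Origin on the hinge axis at mid width, mid thickness; x along the hinge, y from hinge to pull bar, z square off the upper face (at z = 7.5 mm). Starts flat, axes as the jig's; lifts by turning about +x, up to 1.1 rad; falls back when let go (hinge nearly frictionless; about 3 N up at the bar holds it).
- bar_mid (a point): Middle of the pull bar, on its axis: round bar, 13.6 mm thick at its black sleeve (76 mm long), parallel to the hinge axis, 248 mm from it, 48 mm beyond the table's free edge, on two legs 104 mm apart (12 mm thick). 55 mm above the bench when flat. The bar can turn between the fingers as the table swings.
- pointer_tip (a point): Tip of the yellow pointer, which is fixed to the table's hinge pin in front of the arc and always points along the table's y: 150 mm from the hinge axis, at x = -124.5 mm of the jig.
- mark: Red marker tab clamped on the arc's rim: 16 (along hinge axis) x 20 (radial) x 12 mm (along the arc), white centre line. Frame: origin at the middle of the hinge axis, x along it, y from it through the tab's centre line. The table is at the marked angle when its y is parallel to this y: 0.45 to 0.85 rad above flat. The tab is stiff and stops nothing.
- mark_tab (a point): Centre of the red tab: 162.5 mm from the hinge axis, at x = -119 mm of the jig.
- turnbutton (a joint): Angle of the brass turnbutton on the table, rad: 0 = arm along the table's +x (clear of the offcut), growing clockwise as seen from above; 1.571 = at its stop, arm square across the offcut's edge, towards the hinge. Starts between 0.15 and 0.45. It stays where it is left (friction 0.05 N m).
- button_grip (a point): On the turnbutton's pivot axis (parallel to the table's z, at its y = 128 mm, mid width), half way up its upright fin. Fin: 10 mm thick, 40 mm long, along the arm from 14 mm behind the pivot to 26 mm before it; its top is 11 mm above this point; the arm's upper face (arm 16 mm wide, 8 thick) 12 mm below it. 103 mm above the bench when the table is flat.
- button_tip (a point): Tip of the turnbutton's arm, 48 mm from the pivot. When turned across, it overlaps the offcut by about 20 mm, 2 mm above it.
- workpiece: The wooden offcut to be drilled, 60 x 170 x 18 mm, lying loose and flat on the table between fence and packing block, its length along the hinge. Origin at the centre of its underside; its y is its length.
- seat (a point): Point on the table's upper face under the middle of the offcut's place (75.5 mm from the hinge axis).
- wax_tin: Round tin with green lid, 70 mm across, 24 mm high, standing loose to the right of the jig; origin at the centre of its underside. Leave it.
- mixing_cup: Beige cup, 70 mm across, 81 mm high, standing loose behind and left of the jig; origin at the centre of its underside. Leave it.
- tape_measure: Yellow tape measure, 36 x 84 x 64 mm, standing loose on the left of the jig, beyond the pull bar; origin at the centre of its underside. Leave it.
Mind the look-alikes: they are no part of the job. Of the things that look like the tape_measure, the largest one is meant.

How it is judged:
On the way, in this order (a step that is already met when the one before it is completed fails the run):
1. the turnbutton is turned across the offcut while the table lies flat (value of joint turnbutton above 1.35 rad and angle between tilt_table's own z axis and vertical below 0.05 rad), for 0.2 s.
2. the table is raised by its bar with the turnbutton still across (value of joint turnbutton above 1.35 rad and angle between tilt_table's own z axis and vertical above 0.2 rad and contact force between the fingers and tilt_table above 1 N and distance between the grasp point and bar_mid below 0.06 m), for 0.1 s.
At the end, for the whole second after the job is handed in: The fingers hold the table still by its bar, within 0.04 rad of the red tab's centre line (pointer tip within the tab's width), nothing else propping it; the turnbutton is across the offcut (at least 1.35 of its 1.571 rad); the offcut lies flat on the table within 12 mm of its place (angle between the y axis of tilt_table and the y axis of mark, either way round below 0.04 rad and contact force between the fingers and tilt_table above 1 N and distance between the grasp point and bar_mid below 0.06 m and angular speed of tilt_table below 0.05 rad/s and value of joint turnbutton above 1.35 rad and distance between workpiece and seat below 0.012 m and angle between the z axis of workpiece and the z axis of tilt_table, either way round below 0.06 rad and contact force between tilt_table and wax_tin below 0.1 N and contact force between tilt_table and mixing_cup below 0.1 N and contact force between tilt_table and tape_measure below 0.1 N); the arm keeps its last pose, push and grip.
It fails at once if the tin, the cup or the tape measure is moved by more than 30 mm (distance of any of wax_tin, mixing_cup, tape_measure from where it was at the start of the episode above 0.03 m).
It fails at once if the red tab is shifted by more than 5 mm (distance of mark_tab from where it was at the start of the episode above 0.005 m).
It also fails if it takes over 51 s, if anything falls off the work surface, if the arm or the gripper's body presses on something with over 40 N, if the wrist force passes 120 N, or if a joint passes its speed limit or range.

## Working session

There is one attempt and no reset: what is moved stays moved. The work goes in short steps, Python scripts to look and compute and a shell command to move; the robot and the scene stay as the last step left them, time stands still between calls to the robot, and variables do not carry over. Pictures are saved under pics/ and viewed, at most 10 in all, crops included, and the job is handed in when it is done.

```bash
mkdir -p pics; ls; python3 - <<'E'
from rig import *
import cv2,numpy as np,pickle
o=get_obs();print(o)
d={n:grab_frame(n) for n in("side","top","wrist")}
pickle.dump((o,d),open("f0.pkl","wb"))
for n in d:
    print(n,{k:v for k,v in d[n].items() if k not in("frame","range_z")})
cv2.imwrite("pics/a.png",cv2.resize(np.vstack([d[n]["frame"][...,::-1] for n in("side","top")]),(800,1000))[:500] )
for n in d: cv2.imwrite(f"pics/{n}0.png",d[n]["frame"][...,::-1])
E
```

```text
pics
{'time': 0.0, 'joint_positions': array([-1.41460005,  0.43520402,  0.02499748,  1.57411965, -0.01160603,
        1.13400775, -0.07507878]), 'dq': array([-2.63683735e-05, -3.20914491e-04,  8.50873580e-04,  7.86380485e-05,
       -5.33689666e-04,  2.09600792e-04, -7.23980295e-04]), 'joint_efforts': array([ 6.34677763e-04, -6.70459127e+01,  1.02506887e+00, -3.16221607e+01,
        1.55843137e-02,  1.23953671e-02,  6.97428248e-06]), 'ee_pos': array([0.15988312, 0.60366601, 0.23052931]), 'tcp_rot': array([-3.14000605e+00,  1.48835873e-04,  2.88272289e+00]), 'contact_force': array([-0.6931491 , -0.35308288,  0.00118139]), 'moment': array([-0.04630577, -0.03252926, -0.00705464]), 'grasp_force': 0.0, 'grip_width': 0.08603341171868165}
side {'vertical_fov': 48.65500674083306, 'cx': 322.87217399620243, 'cy': 194.88252750877442, 'R': array([[ 0.81963417, -0.57279355, -0.01036259],
       [-0.38632153, -0.53926591, -0.74829671],
       [ 0.42303133,  0.61733284, -0.66328324]]), 't': array([-0.32388095,  0.2968559 ,  0.95200846])}
top {'vertical_fov': 51.869041326681305, 'cx': 308.5166124152836, 'cy': 193.17887697382162, 'R': array([[-0.00331413, -0.99990909, -0.01307021],
       [-0.9833404 ,  0.00563411, -0.18168632],
       [ 0.18174345,  0.01225033, -0.98326967]]), 't': array([0.09649862, 0.44184134, 1.10436767])}
wrist {'vertical_fov': 65.70646984690485, 'cx': 321.31684995008743, 'cy': 203.1882689029767, 'tool_from_camera': array([[ 1.35809442e-03, -9.59409017e-01, -2.82015060e-01,
         7.00576311e-02],
       [ 9.99998396e-01,  9.73713349e-04,  1.50312142e-03,
        -8.62343457e-04],
       [-1.16750641e-03, -2.82016649e-01,  9.59408801e-01,
        -1.42249948e-01],
       [ 0.00000000e+00,  0.00000000e+00,  0.00000000e+00,
         1.00000000e+00]])}
```

View pics/side0.png

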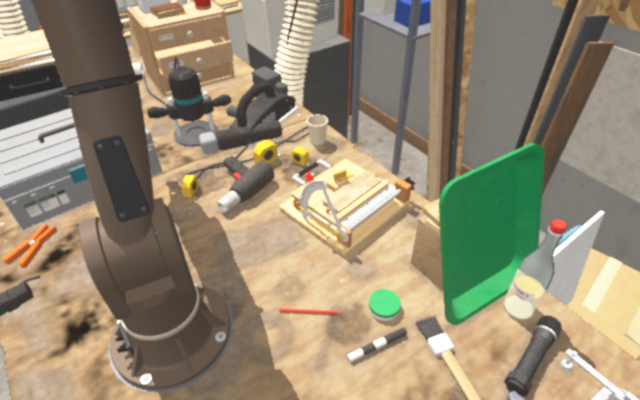

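View pics/top0.png

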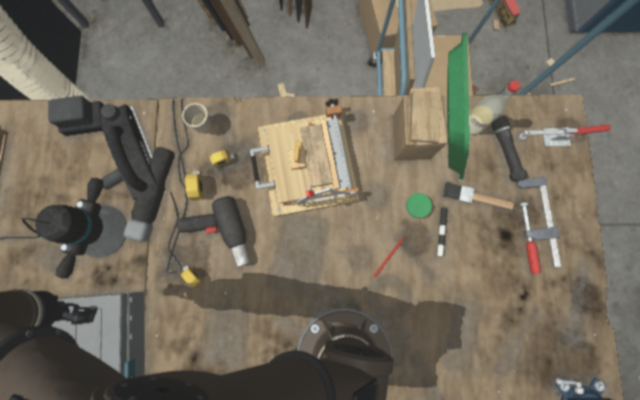

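The side view shows the jig at about (345,205), with the red tab at (309,178). In the top view the pull bar is at (258,167), the turnbutton at (298,153), the red tab at (310,193) and the tin at (419,205). The cup is at (195,117), and there are tape-measure look-alikes at (193,185), (220,157) and (190,275). I'll check a close crop and the 3D points.

```bash
cat > h.py <<'E'
import numpy as np,cv2
def foc(d): return 200/np.tan(np.radians(d["vertical_fov"]/2))
def cloud(d):
    f=foc(d);v,u=np.mgrid[:400,:640];z=d["range_z"]
    P=np.dstack([(u-d["cx"])/f*z,(v-d["cy"])/f*z,z]).astype(float)
    return (P-d["t"])@d["R"]
def proj(d,X):
    c=np.asarray(X)@d["R"].T+d["t"];return c[...,:2]/c[...,2:]*foc(d)+[d["cx"],d["cy"]]
E
python3 - <<'E'
from h import *;import pickle
o,d=pickle.load(open("f0.pkl","rb"))
t=d["top"];W=cloud(t)
for n,(u,v) in dict(bar=(257,165),bar2=(253,152),bar3=(260,182),fin=(298,153),red=(310,193),hingefar=(327,117),hingenear=(350,190),c1=(262,127),c2=(276,212),table=(280,180),tape=(193,185),cup=(195,117),tin=(419,205)).items(): print(n,W[v,u].round(3))
img=t["frame"][90:230,160:370,::-1]
A=cv2.resize(img,None,fx=3.8,fy=3.8,interpolation=cv2.INTER_CUBIC)
cv2.imwrite("pics/crop1.png",A[:600,:800])
H=W[...,2]
# bar: dark pts with z .04-.08 near bar
R=W.reshape(-1,3);C=t["frame"].reshape(-1,3).astype(int)
m=(C.max(1)<80)&(abs(R[:,2]-.055)<.025)&(abs(R[:,0]-W[165,257][0])<.08)&(abs(R[:,1]-W[165,257][1])<.05)
print(m.sum(),R[m].mean(0),R[m].min(0),R[m].max(0))
c=R[m][:,:2];print(np.linalg.svd(c-c.mean(0))[2][0])
m=(R[:,2]>.096)&(R[:,2]<.125)&(np.hypot(*(R[:,:2]-W[153,298][:2]).T)<.06)
print(m.sum(),R[m].mean(0),R[m].min(0),R[m].max(0));c=R[m][:,:2];print(np.linalg.svd(c-c.mean(0))[2][0])
E
```

```text
bar [ 0.536  0.246 -0.005]
bar2 [0.557 0.249 0.059]
bar3 [ 0.484  0.236 -0.003]
fin [0.537 0.121 0.115]
red [0.417 0.089 0.181]
hingefar [0.662 0.041 0.049]
hingenear [ 0.444 -0.018  0.076]
c1 [0.645 0.231 0.018]
c2 [0.393 0.187 0.018]
table [0.476 0.173 0.059]
tape [0.464 0.413 0.059]
cup [0.677 0.429 0.018]
tin [ 0.411 -0.216  0.02 ]
89 [0.51081856 0.24329732 0.06049682] [0.47872348 0.23350054 0.05511224] [0.54495323 0.25506659 0.0654447 ]
[-0.98340008 -0.18145049]
60 [0.53542443 0.12477124 0.11076591] [0.51665459 0.11874363 0.09635382] [0.55479944 0.12958651 0.11638609]
[-0.99723508  0.07431154]
```

View pics/crop1.png

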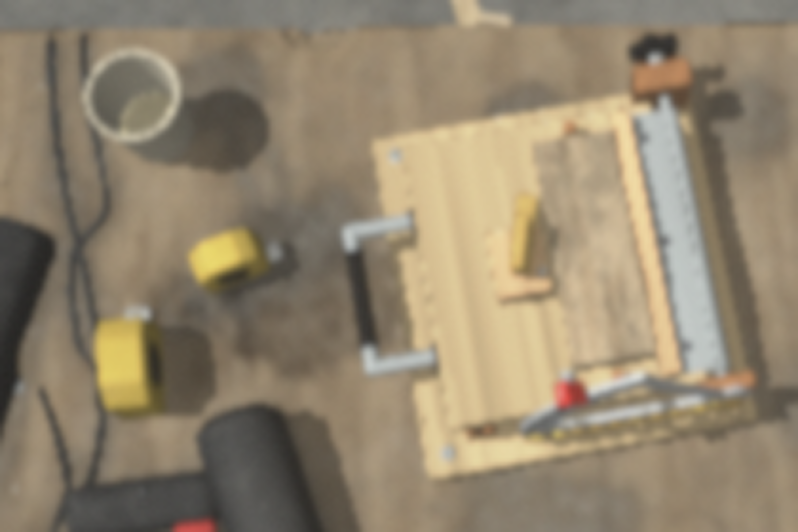

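The crop shows the turnbutton fin at crop (525,235), the bar sleeve at (362,300), the red tab at (570,392) and the large tape at (130,365). The jig's yaw is about 0.18. The fin sits 0.256 rad clockwise from jig x, and the bar and pivot positions agree with the 248 and 128 mm given. I'll move above the button.

```bash
python3 -c "
import rig;print([k for k in dir(rig) if k[0]!='_'],getattr(rig,'pinch_z',None))"
python3 -m jog '-12.1 -9.2 0 -2.1;-12.1 -9.2 0 -2.1;-12.1 -9.2 0 -2.1;-12.1 -9.2 0 -2.1;-12.1 -9.2 0 -2.1;-12.1 -9.2 0 -2.1;-12.1 -9.2 0 -2.1;-12.1 -9.2 0 -2.1;-12.1 -9.2 0 -2.1;-12.1 -9.2 0 -2.1;-12.1 -9.2 0 -2.1;-12.1 -9.2 0 -2.1;-12.1 -9.2 0 -2.1;-12.1 -9.2 0 -2.1;-12.1 -9.2 0 -2.1;-12.1 -9.2 0 -2.1;-12.1 -9.2 0 -2.1;-12.1 -9.2 0 -2.1;-12.1 -9.2 0 -2.1;-12.1 -9.2 0 -2.1' 45 40
cat >> h.py <<'E'
from scipy.spatial.transform import Rotation as Ro
def wcloud(d,o):
    f=foc(d);v,u=np.mgrid[:400,:640];x=u-d["cx"];y=v-d["cy"];r=np.hypot(x,y)+1e-9;th=r/f
    z=d["range_z"].astype(float);P=np.dstack([np.tan(th)*x/r*z,np.tan(th)*y/r*z,z])
    T=d["tool_from_camera"];P=P@T[:3,:3].T+T[:3,3]
    return P@Ro.from_euler("xyz",o["tcp_rot"]).as_matrix().T+o["ee_pos"]
E
cat > look.py <<'E'
from rig import *
from h import *
import sys,pickle
o=get_obs();w=grab_frame("wrist");t=grab_frame("top");s=grab_frame("side")
n=sys.argv[1];pickle.dump((o,w,t,s),open(n+".pkl","wb"))
cv2.imwrite(f"pics/w{n}.png",w["frame"][...,::-1])
W=wcloud(w,o).reshape(-1,3);C=w["frame"].reshape(-1,3).astype(int)
tcp=o["ee_pos"];print(o["time"],tcp.round(4),o["tcp_rot"].round(3),o["contact_force"].round(1),o["grip_width"],o["grasp_force"])
def st(n,m):
    if m.sum()<5: print(n,"none");return
    c=W[m];e=np.linalg.svd(c[:,:2]-c[:,:2].mean(0),full_matrices=False)[2][0]
    q=(c[:,:2]-c[:,:2].mean(0))@e
    mid=c[:,:2].mean(0)+e*(q.max()+q.min())/2
    print(n,m.sum(),"mean",c.mean(0).round(4),"midspan",mid.round(4),"zmax",np.percentile(c[:,2],95).round(4),"len",np.ptp(q).round(3),"yaw",np.arctan2(e[1],e[0]).round(3))
st("fin",(W[:,2]>.107)&(W[:,2]<.12)&(np.hypot(*(W[:,:2]-[.533,.123]).T)<.05)&(C[:,0]-C[:,2]>50))
st("bar",(W[:,2]>.045)&(W[:,2]<.08)&(np.hypot(*(W[:,:2]-[.511,.243]).T)<.05)&(C.max(1)<90))
E
python3 look.py 1
```

```text
['MotionError', 'get_obs', 'grab_frame', 'hand_in', 'pinch_z'] 0.0187
time: 1.82
ee_pos: [0.5329, 0.126, 0.2313]
tcp_rot: [3.141, -0.0, 3.068]
contact_force: [0.2, -0.2, 0.0]
grip_width: 0.0449
grasp_force: 0.0
1.8167 [0.5329 0.126  0.2313] [ 3.141 -0.     3.068] [ 0.2 -0.2  0. ] 0.04486456703566394 0.0
fin 499 mean [0.5388 0.1233 0.1126] midspan [0.5402 0.1231] zmax 0.1142 len 0.039 yaw -0.11
bar 843 mean [0.5124 0.2402 0.0597] midspan [0.5134 0.2404] zmax 0.0622 len 0.091 yaw 0.178
```

The wrist look agrees with the top view: the fin top is at z 0.114, the bar axis at 0.055 and the pivot at about (0.5345, 0.123). Now I'll descend and grip the fin.

```bash
python3 -m jog '-.05 -.07 .5 .3;-.05 -.07 1 .3;-.05 -.07 1.5 .3;-.05 -.07 2 .3;-.05 -.07 2.5 .3;-.05 -.07 2.8 .3;-.05 -.07 3.1 .3;-.05 -.07 3.4 .3;-.05 -.07 3.4 .3;-.05 -.07 3.4 .3;-.05 -.07 3.4 .3' 40
python3 -m jog '0 0 0 0;0 0 0 0;0 0 0 0;0 0 0 0;0 0 0 0;0 0 0 0;0 0 0 0;0 0 0 0;0 0 0 0;0 0 0 0' 0 40
```

```text
time: 2.88
ee_pos: [0.5358, 0.1219, 0.096]
tcp_rot: [3.141, 0.001, 3.04]
contact_force: [-0.2, 0.8, -1.2]
grip_width: 0.0399
grasp_force: 0.0
time: 3.72
ee_pos: [0.5363, 0.1244, 0.0964]
tcp_rot: [3.138, 0.002, 3.042]
contact_force: [0.3, 7.8, 1.5]
grip_width: 0.0088
grasp_force: 45.3
```

```bash
python3 -m jog '.03 .05 0 0;.03 .05 0 1;.03 .05 0 2;.03 .05 0 3;.03 .05 0 4;.03 .05 0 5;.03 .05 0 6;.03 .05 0 7;.03 .05 0 8;.03 .05 0 9;.03 .05 0 10;.03 .05 0 11;.03 .05 0 12;.03 .05 0 13;.03 .05 0 14;.03 .05 0 14.5;.03 .05 0 14.5;.03 .05 0 14.5;.03 .05 0 14.5;.03 .05 0 14.5'
```

```text
time: 5.38
ee_pos: [0.5338, 0.122, 0.0962]
tcp_rot: [-3.14, 0.001, 1.773]
contact_force: [-5.9, -5.7, 13.0]
grip_width: 0.0087
grasp_force: 46.9
```

```bash
python3 -m jog '0 0 0 0;0 0 0 0;0 0 0 0;0 0 0 0;0 0 0 0;0 0 -.5 0;0 0 -1 0;0 0 -1.5 0;0 0 -2 0;0 0 -2.5 0;0 0 -3 0;0 0 -3 0' 40
sed -i 's/\[.533,.123\]/[.535,.122]/' look.py; python3 look.py 2
```

```text
time: 6.38
ee_pos: [0.5364, 0.1239, 0.2189]
tcp_rot: [3.136, -0.001, 1.774]
contact_force: [0.5, 0.2, 0.2]
grip_width: 0.0398
grasp_force: 0.0
6.3833 [0.5364 0.1239 0.2189] [ 3.136e+00 -1.000e-03  1.774e+00] [0.5 0.2 0.2] 0.039835630213856825 0.0
fin 492 mean [0.5355 0.1196 0.1129] midspan [0.5357 0.1189] zmax 0.1142 len 0.039 yaw -1.371
bar 1079 mean [0.5134 0.2409 0.0598] midspan [0.5133 0.2409] zmax 0.0622 len 0.091 yaw 0.181
```

View pics/w2.png

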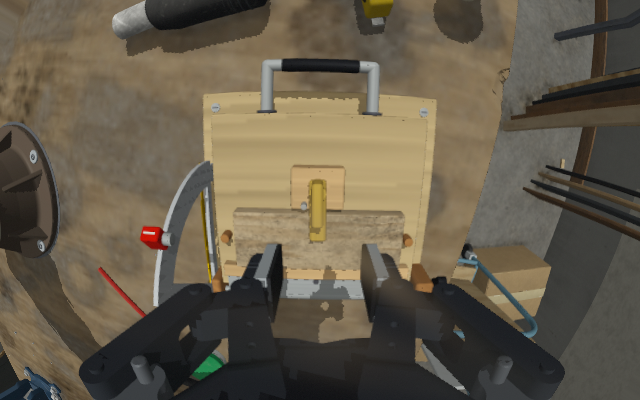

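The turnbutton at (317,210) now lies square over the offcut at about 1.55 rad. The bar is at (320,66) and the red tab at (152,237). Next I'll measure the tab angle and move above the bar.

```bash
cat > tab.py <<'E'
from h import *;import pickle,sys
yaw=.18;Y=np.array([-np.sin(yaw),np.cos(yaw)]);X=np.array([Y[1],-Y[0]]);H=np.array([.5134,.2407])-.248*Y
def jig(W): q=W[:,:2]-H;return np.c_[q@X,q@Y,W[:,2]-.055]
for n in sys.argv[1:]:
    o,w,t,s=pickle.load(open(n+".pkl","rb"))
    for nm,d,W in(("w",w,wcloud(w,o)),("t",t,cloud(t)),("s",s,cloud(s))):
        J=jig(W.reshape(-1,3));C=d["frame"].reshape(-1,3).astype(int)
        r=np.hypot(J[:,1],J[:,2]);a=np.arctan2(J[:,2],J[:,1])
        m=(C[:,0]>110)&(C[:,1]<70)&(abs(J[:,0]+.119)<.025)&(abs(r-.162)<.03)
        if m.sum()>3: print(n,nm,m.sum(),"x",J[m,0].min().round(3),J[m,0].max().round(3),"r",np.percentile(r[m],[5,50,95]).round(3),"a",np.percentile(a[m],[3,50,97]).round(3))
        b=(C[:,0]-C[:,2]>80)&(abs(J[:,0]+.1245)<.008)&(r<.152)&(r>.06)&(C[:,1]>100)
        if b.sum()>3: print("   pointer",b.sum(),"a",np.percentile(a[b],[5,50,95]).round(3),"r",r[b].max().round(3))
E
python3 tab.py 1 2
python3 -m jog '.5 0 0 -1;1 0 0 -2;1.5 0 0 -3;2 0 0 -4;2.5 0 0 -5;2.98 .03 0 -6;2.98 .03 0 -7;2.98 .03 0 -8;2.98 .03 0 -9;2.98 .03 0 -10;2.98 .03 0 -11;2.98 .03 0 -12;2.98 .03 0 -13;2.98 .03 0 -14;2.98 .03 0 -15;2.98 .03 0 -16;2.98 .03 0 -17;2.98 .03 0 -17.7;2.98 .03 0 -17.7;2.98 .03 0 -17.7' 45
python3 look.py 3; python3 tab.py 3
```

```text
1 w 592 x -0.127 -0.111 r [0.157 0.171 0.174] a [0.771 0.827 0.834]
   pointer 46 a [0.025 0.047 0.069] r 0.111
1 s 13 x -0.128 -0.118 r [0.162 0.166 0.171] a [0.809 0.822 0.847]
   pointer 143 a [-0.564 -0.302  0.062] r 0.149
2 w 340 x -0.127 -0.111 r [0.159 0.172 0.174] a [0.768 0.817 0.833]
   pointer 31 a [0.005 0.047 0.064] r 0.119
2 s 12 x -0.127 -0.117 r [0.162 0.166 0.171] a [0.815 0.822 0.836]
   pointer 144 a [-0.566 -0.301  0.056] r 0.151
time: 8.2
ee_pos: [0.511, 0.2404, 0.2143]
tcp_rot: [-3.141, -0.002, -2.966]
contact_force: [0.1, -0.1, -0.7]
grip_width: 0.0449
grasp_force: 0.0
8.2 [0.511  0.2404 0.2143] [-3.141e+00 -2.000e-03 -2.966e+00] [ 0.1 -0.1 -0.7] 0.0448727673580535 0.0
fin 462 mean [0.5345 0.1201 0.1123] midspan [0.5348 0.1183] zmax 0.114 len 0.039 yaw 1.755
bar 957 mean [0.5109 0.2415 0.0598] midspan [0.5127 0.2419] zmax 0.062 len 0.075 yaw 0.184
3 w 380 x -0.127 -0.111 r [0.161 0.173 0.174] a [0.766 0.806 0.831]
   pointer 63 a [-0.005  0.044  0.066] r 0.152
3 t 9 x -0.127 -0.119 r [0.161 0.168 0.171] a [0.806 0.815 0.829]
3 s 13 x -0.125 -0.117 r [0.162 0.165 0.17 ] a [0.806 0.821 0.844]
   pointer 137 a [-0.552 -0.297  0.057] r 0.152
```

View pics/w3.png

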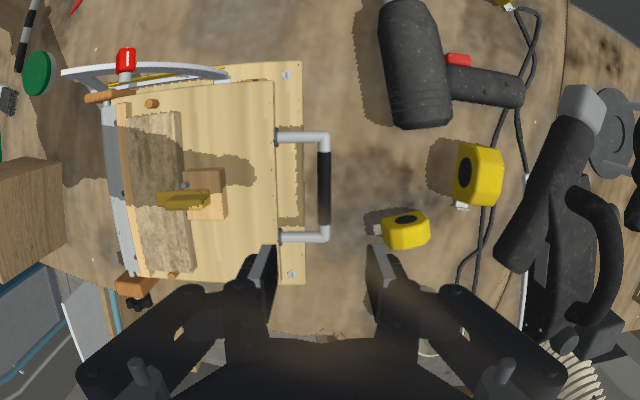

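The picture shows the bar at (324,188), the red tab at (125,62) with its white line, and both fingers set to straddle the bar. The tab spans 0.766 to 0.833 rad, so its centre is about 0.80. I'll descend and grip the bar.

```bash
python3 -m jog '-.05 .02 .6 0;-.05 .02 1.2 0;-.05 .02 1.8 0;-.05 .02 2.4 0;-.05 .02 3 0;-.05 .02 3.4 0;-.05 .02 3.8 0;-.05 .02 4.1 0;-.05 .02 4.3 0;-.05 .02 4.45 0;-.05 .02 4.45 0;-.05 .02 4.45 0' 45
python3 -m jog '0 0 0 0;0 0 0 0;0 0 0 0;0 0 0 0;0 0 0 0;0 0 0 0;0 0 0 0;0 0 0 0;0 0 0 0;0 0 0 0' 0 40
```

```text
time: 9.35
ee_pos: [0.5135, 0.2419, 0.0375]
tcp_rot: [3.142, 0.0, -2.964]
contact_force: [-0.6, -0.3, 0.4]
grip_width: 0.0448
grasp_force: 0.0
time: 10.18
ee_pos: [0.5136, 0.2433, 0.0382]
tcp_rot: [3.14, 0.001, -2.963]
contact_force: [-2.1, 4.6, 6.1]
grip_width: 0.0121
grasp_force: 39.1
```

```bash
python3 -m jog '0 -.01 -.15 0;0 -.01 -.31 0;0 -.03 -.62 0;0 -.07 -.93 0;0 -.12 -1.23 0;0 -.19 -1.53 0;0 -.28 -1.83 0;0 -.38 -2.13 0;0 -.49 -2.41 0;0 -.62 -2.7 0;0 -.76 -2.97 0;0 -.92 -3.24 0;0 -1.08 -3.5 0;0 -1.26 -3.75 0;0 -1.46 -3.99 0;0 -1.46 -3.99 0;0 -1.46 -3.99 0'
sed -i 's/ r\[b\].max/ r[b].max/' tab.py; python3 look.py 4; python3 tab.py 4
```

```text
time: 11.6
ee_pos: [0.5235, 0.1886, 0.1989]
tcp_rot: [3.136, 0.003, -2.962]
contact_force: [-3.6, 14.0, 6.1]
grip_width: 0.0115
grasp_force: 39.2
11.6 [0.5235 0.1886 0.1989] [ 3.136e+00  3.000e-03 -2.962e+00] [-3.6 14.   6.1] 0.011519594410636989 39.201074838638306
fin none
bar none
4 w 649 x -0.127 -0.111 r [0.158 0.172 0.174] a [0.768 0.817 0.832]
   pointer 35 a [0.669 0.691 0.737] r 0.151
4 s 15 x -0.126 -0.119 r [0.162 0.166 0.171] a [0.811 0.82  0.834]
   pointer 167 a [-0.588 -0.291  0.707] r 0.15
```

View pics/w4.png

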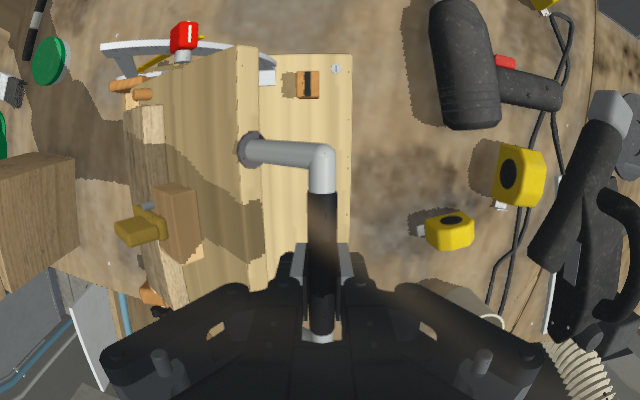

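The bar is held and the pointer reads about 0.70 rad, tip at (203,37). The tab's centre is about 0.80, so 0.1 rad more.

```bash
python3 -m jog '0 -.08 -.12 0;0 -.17 -.23 0;0 -.26 -.34 0;0 -.37 -.45 0;0 -.37 -.45 0;0 -.37 -.45 0;0 -.37 -.45 0;0 -.37 -.45 0' - 60
python3 look.py 5; python3 tab.py 5; python3 - <<'E'
import cv2,numpy as np,pickle
o,w,t,s=pickle.load(open("5.pkl","rb"))
a=cv2.resize(w["frame"][:100,100:260,::-1],None,fx=5,fy=5,interpolation=2)
cv2.imwrite("pics/c5.png",a)
E
```

```text
time: 12.42
ee_pos: [0.5262, 0.1738, 0.2164]
tcp_rot: [3.137, 0.003, -2.961]
contact_force: [-3.9, 11.5, 9.5]
grip_width: 0.0111
grasp_force: 58.5
12.4167 [0.5262 0.1738 0.2164] [ 3.137e+00  3.000e-03 -2.961e+00] [-3.9 11.5  9.5] 0.011111229815374704 58.52089583873749
fin none
bar none
5 w 608 x -0.127 -0.111 r [0.158 0.172 0.174] a [0.769 0.823 0.833]
   pointer 13 a [0.809 0.815 0.828] r 0.088
5 s 14 x -0.126 -0.116 r [0.161 0.166 0.171] a [0.807 0.82  0.838]
   pointer 147 a [-0.567 -0.279  0.802] r 0.148
```

View pics/c5.png

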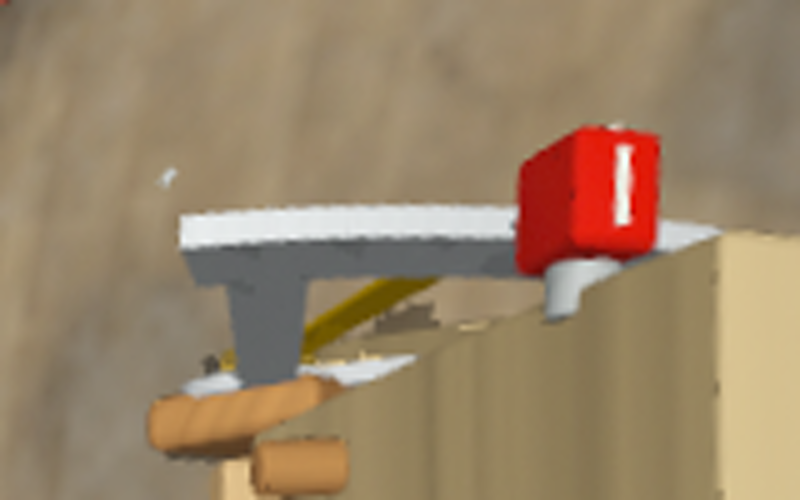

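The tab's outer face with its white line is at crop (622,185), and the pointer now runs up behind it. I'll check the table angle by fitting a plane and the tab angle from its white line.

```bash
cat > pl.py <<'E'
import sys;names=sys.argv[1:];sys.argv=sys.argv[:1]
from tab import *
for n in names:
    o,w,t,s=pickle.load(open(n+".pkl","rb"))
    for nm,d,W in(("w",w,wcloud(w,o)),("t",t,cloud(t)),("s",s,cloud(s))):
        J=jig(W.reshape(-1,3));C=d["frame"].reshape(-1,3).astype(int)
        r=np.hypot(J[:,1],J[:,2]);a=np.arctan2(J[:,2],J[:,1])
        m=(C.min(1)>150)&(abs(J[:,0]+.119)<.006)&(r>.169)&(r<.178)&(a>.75)&(a<.86)
        if m.sum()>2: print(n,nm,"white line",m.sum(),a[m].mean().round(3),a[m].std().round(3))
        for g in ([0.] if n=="3" else [.8]):
            for it in range(4):
                u=J[:,1]*np.cos(g)+J[:,2]*np.sin(g);v=-J[:,1]*np.sin(g)+J[:,2]*np.cos(g)
                q=(abs(J[:,0])<.1)&(u>.115)&(u<.195)&(abs(v-.0075)<(.012,.008,.005,.004)[it])
                if q.sum()<30: break
                k=np.polyfit(u[q],v[q],1);g+=np.arctan(k[0])
            print(n,nm,"table",q.sum(),round(g,4),"off",round(np.polyval(k,.15),4))
E
python3 pl.py 3 4 5
```

```text
3 w white line 36 0.794 0.003
3 w table 11329 0.001 off 0.007
3 t table 1003 -0.0019 off 0.0072
3 s table 546 0.0013 off 0.0092
4 w white line 47 0.794 0.003
4 w table 0 0.505 off 0.0049
4 t table 34 0.7395 off 0.0051
4 s table 1369 0.6812 off 0.006
5 w white line 45 0.795 0.004
5 w table 10306 0.7716 off 0.007
5 t table 54 1.0214 off 0.0078
5 s table 1391 0.7723 off 0.0058
```

The white line is at 0.795 rad and the table at 0.772 (wrist and side agree). I'll raise it by 0.023 rad.

```bash
python3 -m jog '0 -.03 -.03 0;0 -.06 -.06 0;0 -.1 -.1 0;0 -.1 -.1 0;0 -.1 -.1 0;0 -.1 -.1 0;0 -.1 -.1 0;0 -.1 -.1 0'
python3 look.py 6; python3 pl.py 6; python3 - <<'E'
import cv2,numpy as np,pickle
from h import *
o,w,t,s=pickle.load(open("6.pkl","rb"));J=pickle.load(open("f0.pkl","rb"))[1]["side"]
a=cv2.resize(s["frame"][120:270,240:440,::-1],None,fx=4,fy=4,interpolation=2)
cv2.imwrite("pics/c6.png",a)
E
```

```text
time: 13.23
ee_pos: [0.5269, 0.17, 0.2204]
tcp_rot: [3.136, 0.003, -2.961]
contact_force: [-3.3, 11.7, 8.7]
grip_width: 0.0115
grasp_force: 58.7
13.2333 [0.5269 0.17   0.2204] [ 3.136e+00  3.000e-03 -2.961e+00] [-3.3 11.7  8.7] 0.011506444051862137 58.70484173297882
fin none
bar none
6 w white line 44 0.795 0.004
6 w table 9952 0.7935 off 0.007
6 t table 17 0.867 off 0.0059
6 s table 1375 0.7944 off 0.0057
```

View pics/c6.png

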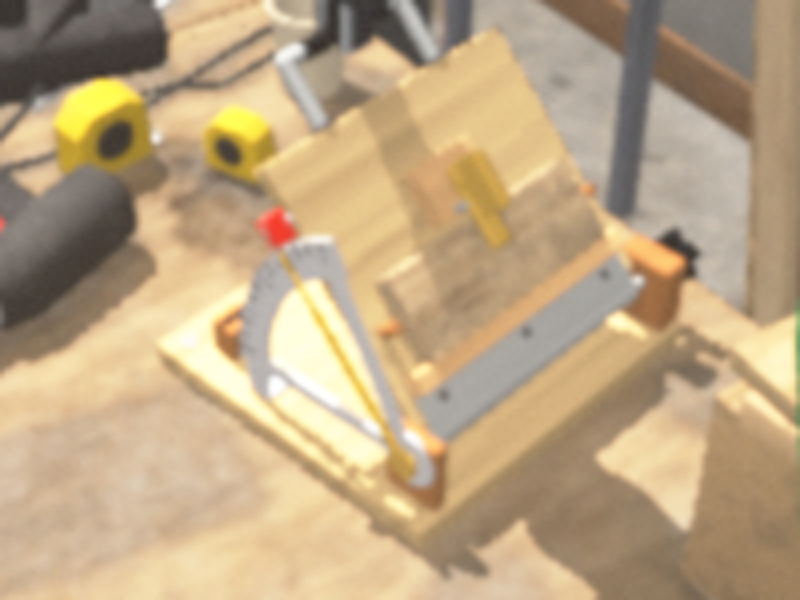

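The pointer, tip at crop (285,258), aims at the middle of the red tab at (277,228). The turnbutton at (480,195) is across the offcut, which is seated. The arm is at rest, so I'm handing in.

```bash
python3 -m jog '0 0 0 0;0 0 0 0;0 0 0 0;0 0 0 0' && python3 -c "
from rig import *
print(hand_in())"
```

```text
time: 13.72
ee_pos: [0.5269, 0.17, 0.2204]
tcp_rot: [3.136, 0.003, -2.961]
contact_force: [-3.6, 12.3, 8.4]
grip_width: 0.0112
grasp_force: 58.7
the job is handed in; nothing more can be done
None
```

I handed the job in with the turnbutton across the offcut (about 1.55 rad) and the table held still by its bar at about 0.794 rad, against the tab's 0.795 rad centre line; the hand-in returned no verdict.

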